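# Level the drinks tray and slide it over the gap

### The job

The drinks tray has to go from the stand it is on across the gap to the empty stand, but the heavy tall canister sits at one end and would make it dip into the gap. First set the canister down half-way along the tray and let go of it; then push the tray over without lifting it, keeping it level and everything on it standing, until it covers the grey mat squarely. Leave the other things on the counter alone.

Things in the scene. Friction and masses are not known exactly. Their poses are not given: they have to be found in the camera images.
- stands: One fixed unit of two equal white stands on short dark legs, tops level 75 mm up. Origin on the counter at the middle of the gap, z up; one stand lies to +y, one to -y of this frame. Each top is 310 mm (y) by 250 mm (x), its middle 215 mm from the origin; the gap is 120 mm wide along y, open down to the counter.
- mat: Flat grey mat, 210 mm (x) by 280 mm (y), under 1 mm thick, fixed on the middle of the empty stand (either one); the same outline as the tray. Origin at its middle on the stand's top (75 mm up), axes parallel to those of the stands.
- tray_center (a point): Middle of the loose pale wooden tray, 17 mm above its underside. 210 mm (x) by 280 mm (y, the way it is pushed), 34 mm high; rim walls 8 mm thick, 22 mm above the floor, whose top is 12 mm above the underside. Two foot rails along y at x = +-80 mm slide easily (friction about 0.15) and bear over y = +-134 mm. 0.25 kg, loaded about 0.9 kg. Starts on the stand without the mat, slightly askew.
- canister_center (a point): Centre of the tall upright steel canister with a flat black lid, 61 mm above its foot: 58 mm across (lid, the top 22 mm, 60 mm), 122 mm high plus a 3 mm disc on the lid, about 0.6 kg. Starts on the tray's floor near either end, about 95 mm from the middle along the tray's y, at about x = +50 mm of the tray; taken from above.
- tin_center (a point): Centre of a low round tin with lid, 56 mm across, 42 mm high, 21 mm above its foot, 30 g; on the tray's floor at the end opposite the canister, also at about x = +50 mm. It stays there.
- cups_center (a point): Point on the axis of an upturned stack of paper cups, 50 mm above its foot: 76 mm across at the foot, 54 mm at the top, 102 mm high, 30 g; on the tray's floor about half-way along, at about x = -55 mm of the tray. It stays there.
- spoon: Bystander: spoon 150 mm long lying on the counter in the gap, along x.
- mug: Bystander: white mug, 80 mm across, 90 mm high, on the counter beyond the stands. Origin under its middle.
- bottle: Bystander: amber bottle, 60 mm across, 190 mm high, beyond the stands. Origin under its middle.
- jar: Bystander: glass jar, 80 mm across, 100 mm high, beyond the stands. Origin under its middle.
- spare_cups: Bystander: stack of paper cups, 76 mm across, 120 mm high, on the counter to the robot's left of the stands. Origin under its middle.
Mind the look-alikes: they are no part of the job. Of the things shaped like the part that bears tin_center, the aluminium one is meant.

How it is judged:
By the outcome, as a careful person would: the job done as asked, in the order asked, and still so for the second after the job is handed in, with the robot touching nothing.
It also fails if it takes over 64 s, if anything falls off the work surface, if the arm or the gripper's body presses on something with over 40 N, if the wrist force passes 120 N, or if a joint passes its speed limit or range.

### The arm

A 6-joint arm with a two-finger parallel gripper is mounted at the origin on the work surface. World frame = base frame: x ahead of the robot, y to its left, z up, the work surface at z = 0. Lengths are in mm, angles in rad, forces in N, time in s.
With the tool pointing down it reaches from about 275 to 725 mm from the base axis. Payload 5.6 kg.
Tool frame: the origin (TCP) lies on the front face of the gripper's body, between the roots of the fingers; the fingertips stand 73 mm ahead of it and the grasp point (between the pads) lies 54 mm ahead of it; z points along the fingers, y is the direction in which the jaws open and shut (so a half turn about z gives the same grasp; the last joint's range is limited). The gripper opens to 85 mm and grips with 20 to 120 N. Pads are 22 mm wide; open, the fingers measure 114 mm over their backs; the gripper's body (76 mm by 85 mm) begins 54 mm behind the grasp point. The pads swing forward as they close: fully open they stand 13 mm farther back than shut.
Start: joints at [1.508, 0.255, 0.108, 0, -1.424, -0.285], TCP at [187.429, 517.072, 303.883] pointing down, gripper open.
Joint ranges: [-2.95, 2.95], [-1.21, 1.97], [-1.09, 1.5], [-2.87, 1.71], [-2.94, -0.07], [-3.05, 3.05]. Speed limits (rad/s): [2.57, 2.57, 3.14, 3.14, 3.14, 3.14].

### API

Orientations are given as a unit quaternion [x, y, z, w].
In Python, from plant import arm gives the robot as it stands. The module is installed in compiled form; this text tells all that it offers.
- The arm moves only by the tool carry_out, never from a script. Its argument "targets" is a list of rows, each a list of 5 numbers: the shift along the tool's x, y, z in m, then the turn about the tool's z in degrees, then the opening, from 0 (shut) to 1 (fully open). In form: [[tx, ty, tz, twist, gripper], ...]. A call has 1 to 20 rows; each row is the pose to reach, as a shift and turn from the pose commanded when the call began, along the tool's axes at that moment; what a row does not reach only later rows make up. A row lasts 1/8 s, in which the tool goes at most 62.5 mm and 10.7 degrees, less where a joint would pass 70% of its speed; a pose out of reach is approached as far as the arm can. A call with a gripper value outside its range is refused whole. The fingers move at their own pace and stop on an object; "squeeze" is the grip in N (left out, the last holds). Time passes only in rows, so rows that repeat a pose let the fingers close. It gives the time, the measured TCP pose, the force and the opening at its end, in the units of the state.
- arm.get_obs(): the state, without advancing time (a new reading comes with each control period).
- arm.capture(name): name is "side" or "top"; returns a dict with "image" (480x640x3 uint8, red, green, blue), "mtx" (3x3 intrinsics, pixels), "k1" (the pictures are not rectified: a ray, as slopes to the right and down, at radius r is drawn at 1 + k1 r^2 times it, then the intrinsics apply), "origin" and "attitude" of the camera in the world. Camera axes: x right, y up, looking along -z (the intrinsics and any distortion apply to the point x, -y, -z); pixel columns grow to the right and rows downward; lengths in mm; the calibration is good to about 2 mm. A picture is of the moment at which its call begins. There is no depth.
- arm.sign_off(): hands the job in, once; it reports no verdict.
Trained networks look in the newest picture that a camera, given by its name, has taken for a name from the list of things; names that differ only in an ending like _2 or _b are one class to them, and where a whole thing is asked for, a point or a joint stands for the part that bears it (a point fixed in the world has none). Each returns a list of dicts, best first, with "confidence" (0 to 1); they miss things now and then, are a little off and sometimes report something else, mostly with a low value. They report only what shows in the picture. A call takes as long as a camera call. They do not tell look-alikes from the thing itself.
- arm.look_for(name, camera): "bbox" ([left, top, right, bottom] in pixels, round what is visible of it).
The state is a dict: "t": time; "joint_positions": joint angles; "joint_velocities": joint speeds; "joint_torque": joint torques, N m; "tcp_pos": TCP position; "ee_rot": TCP orientation; "contact_force": force on the tool from outside, world axes, zero at the start; "wrist_torque": the same for the moment, N m; "width": finger opening in mm.
Only numpy, scipy, OpenCV 4.12 (cv2) and the standard library are available. Lean on these libraries where they do the work, as an engineer would, in place of code of your own. Each camera call takes 0.05 s, during which the arm holds its last target.

## Working session

There is one attempt and no reset: what is moved stays moved. The work goes in short steps, Python scripts to look and compute and a tool call to move; the robot and the scene stay as the last step left them, time stands still between calls to the robot, and variables do not carry over. Pictures are saved under pics/ and viewed, and the job is handed in when it is done.

Besides the shell and the picture viewer there is one more tool, called in YAML: its name, and indented under it one key for each argument. carry_out: Moves the arm, as the interface text tells. Its arguments: {"type":"object","properties":{"targets":{"type":"array"},"squeeze":{"type":"number"}},"required":["targets"]}

```bash
mkdir -p pics; cat > h.py <<'E'
import numpy as np, cv2, json
from scipy.spatial.transform import Rotation as R
from plant import arm
def cam(c):
    a=np.array(c["attitude"],float)
    Rm=R.from_quat(a).as_matrix() if a.size==4 else a.reshape(3,3)
    return np.array(c["mtx"],float).reshape(3,3),float(c["k1"]),np.array(c["origin"],float),Rm
def rays(c,px):
    K,k1,o,Rm=cam(c)
    px=np.array(px,float).reshape(-1,1,2)
    u=cv2.undistortPoints(px,K,np.array([k1,0,0,0.]),None,None,None).reshape(-1,2) if False else cv2.undistortPointsIter(px,K,np.array([k1,0,0,0.]),np.eye(3),np.eye(3),(3,50,1e-9)).reshape(-1,2)
    d=np.c_[u[:,0],-u[:,1],-np.ones(len(u))]
    return o,d@Rm.T
def atz(c,px,z):
    o,d=rays(c,px)
    return o+d*((z-o[2])/d[:,2])[:,None]
def proj(c,P):
    K,k1,o,Rm=cam(c)
    q=(np.array(P,float).reshape(-1,3)-o)@Rm
    q=np.c_[q[:,0],-q[:,1],-q[:,2]]
    return cv2.projectPoints(q,np.zeros(3),np.zeros(3),K,np.array([k1,0,0,0.]))[0].reshape(-1,2)
def shot(name,fn):
    c=arm.capture(name)
    cv2.imwrite("pics/"+fn,c["image"][:,:,::-1])
    return c
E
python3 - <<'E'
from h import *
for n in("top","side"):
    c=shot(n,n+"0.png"); print(n,c["mtx"],c["k1"],c["origin"],c["attitude"])
    for k in ["stands","mat","tray_center","canister_center","tin_center","cups_center"]:
        print(k,[(np.round(d["bbox"]).tolist(),round(d["confidence"],2)) for d in arm.look_for(k,n)])
o=arm.get_obs();print(o)
E
```

```text
top [[505.54970085   0.         325.83717962]
 [  0.         505.54970085 235.79047074]
 [  0.           0.           1.        ]] -0.14328872261840842 [ 515.83527781  142.49962288 1553.86789499] [ 0.01470567 -0.01929395 -0.70230258  0.71146509]
stands [([239.0, 216.0, 495.0, 333.0], 0.88), ([354.0, 149.0, 378.0, 180.0], 0.39)]
mat [([386.0, 244.0, 494.0, 330.0], 0.64)]
tray_center [([245.0, 228.0, 351.0, 314.0], 0.97)]
canister_center [([251.0, 235.0, 272.0, 258.0], 0.62)]
tin_center [([410.0, 198.0, 431.0, 219.0], 0.79), ([252.0, 176.0, 274.0, 195.0], 0.76), ([383.0, 199.0, 404.0, 215.0], 0.75), ([357.0, 190.0, 375.0, 211.0], 0.7), ([325.0, 248.0, 346.0, 266.0], 0.53)]
cups_center [([278.0, 275.0, 303.0, 301.0], 0.69)]
side [[459.94292526   0.         321.63423103]
 [  0.         459.94292526 230.44645876]
 [  0.           0.           1.        ]] 0.021743197266168135 [ 211.79026266 -381.37508413  853.59123905] [ 0.33128327 -0.11740037 -0.30564349  0.88490146]
stands [([170.0, 210.0, 486.0, 480.0], 0.84)]
mat [([272.0, 319.0, 466.0, 478.0], 0.7)]
tray_center [([182.0, 178.0, 324.0
[... 423 characters left out ...]
ons': array([ 1.50764019e+00,  2.55090415e-01,  1.08212307e-01, -1.73762526e-05,
       -1.42390000e+00, -2.84609035e-01]), 'joint_velocities': array([ 7.26628229e-04, -5.77593119e-05,  1.88858550e-03,  1.70960966e-03,
        1.45854824e-03,  1.12007840e-03]), 'joint_torque': array([ 1.03293764e-04, -3.86295068e+01,  2.38021749e+01,  5.36679626e+00,
       -6.09606050e-04, -9.13377107e-06]), 'tcp_pos': array([187.40385641, 517.08218622, 303.89043724]), 'ee_rot': array([ 9.84920255e-01, -1.73008934e-01, -9.54856751e-06, -8.10427530e-06]), 'contact_force': array([ 0.66859191, -0.39203387, -0.10931548]), 'wrist_torque': array([-0.05743598,  0.03024956,  0.004286  ]), 'width': 85.3680154043683}
```

View pics/top0.png

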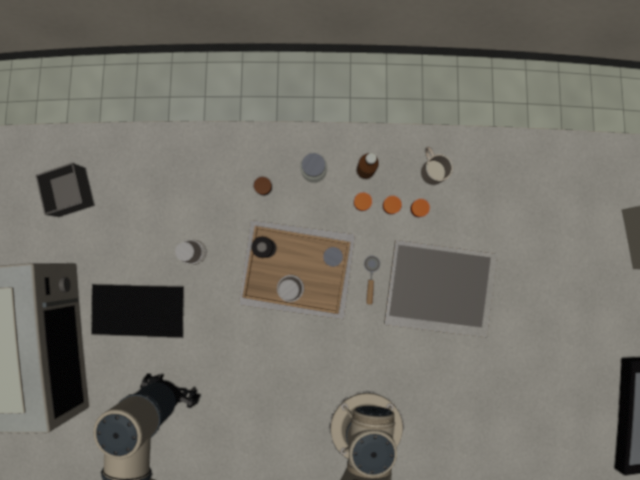

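View pics/side0.png

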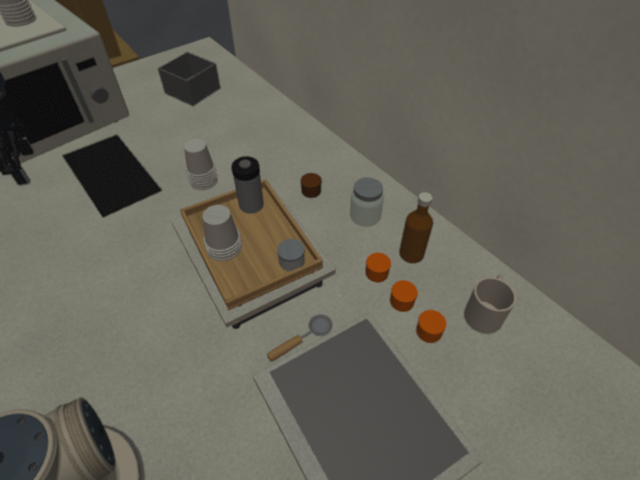

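The pictures show the tray on the left (+y) stand, spanning about (245,228)-(351,314) in the top view. The canister is at (262,247) at the far-left end, the cups at (290,288), and the mat at about (388-494, 244-330). 

There are five tin candidates in the top view: three orange at (362,201), (392,205) and (420,208), one brown at (263,186), and one grey at (333,257). Only the grey one is aluminium and on the tray opposite the canister, so it fits. I'll check it in an enlarged crop and measure the outlines.

```bash
cat >> h.py <<'E'
def quad(c,mask,z):
    n,lab,st,_=cv2.connectedComponentsWithStats(mask.astype(np.uint8))
    i=1+np.argmax(st[1:,4]); m=(lab==i).astype(np.uint8)
    cn=max(cv2.findContours(m,cv2.RETR_EXTERNAL,cv2.CHAIN_APPROX_NONE)[0],key=cv2.contourArea).reshape(-1,2)
    W=atz(c,cn,z)[:,:2]
    r=cv2.minAreaRect(W.astype(np.float32)); return r,cn,st[i],W
E
python3 - <<'E'
from h import *
c=shot("top","top1.png"); im=c["image"]
cv2.imwrite("pics/crop1.png",cv2.resize(im[160:345,225:505],None,fx=2.8,fy=2.8,interpolation=cv2.INTER_CUBIC)[:,:,::-1])
hsv=cv2.cvtColor(im,cv2.COLOR_RGB2HSV)
for p in [(270,290),(440,290),(390,240),(250,235),(333,257),(362,250),(240,290),(290,288),(370,320)]: print(p,im[p[1],p[0]],hsv[p[1],p[0]])
E
```

```text
(270, 290) [108  87  65] [ 15 102 108]
(440, 290) [88 84 80] [15 23 88]
(390, 240) [134 132 124] [ 24  19 134]
(250, 235) [133 130 127] [ 15  12 133]
(333, 257) [ 93  95 101] [113  20 101]
(362, 250) [137 134 127] [ 21  19 137]
(240, 290) [133 130 124] [ 20  17 133]
(290, 288) [140 138 134] [ 20  11 140]
(370, 320) [134 131 124] [ 21  19 134]
```

View pics/crop1.png

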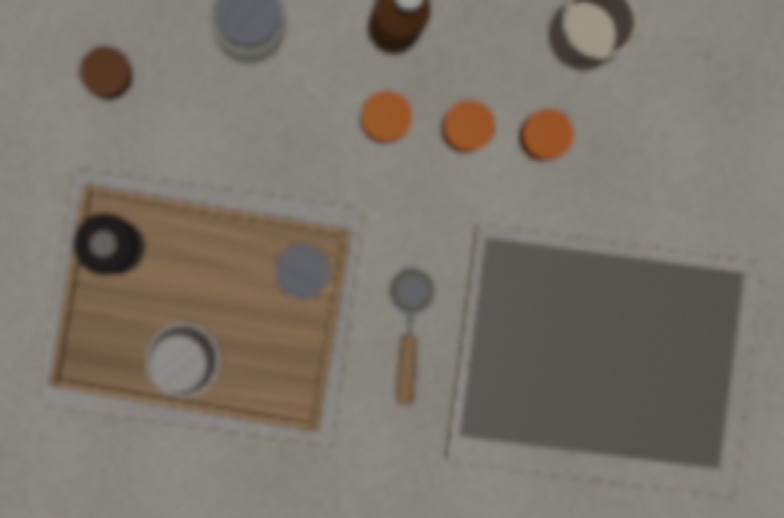

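The crop shows the aluminium tin at crop (302,270) on the tray, which confirms it. The other tins are orange or brown and off the tray. Next come sub-pixel rectangle fits.

```bash
cat >> h.py <<'E'
def fitrect(c,val,thr,z,roi,L=280,Wd=210,iters=40):
    """val: float image, >thr inside. robust fit of known-size rectangle (x Wd, y L) on plane z -> cx,cy,theta, scale resid"""
    from scipy.optimize import least_squares
    x0,y0,x1,y1=roi; s=4
    v=cv2.resize(val[y0:y1,x0:x1].astype(np.float32),None,fx=s,fy=s,interpolation=cv2.INTER_LINEAR)
    m=(v>thr).astype(np.uint8)
    n,lab,st,_=cv2.connectedComponentsWithStats(m); i=1+np.argmax(st[1:,4])
    m=(lab==i).astype(np.uint8)
    cn=max(cv2.findContours(m,cv2.RETR_EXTERNAL,cv2.CHAIN_APPROX_NONE)[0],key=cv2.contourArea).reshape(-1,2)
    px=np.c_[(cn[:,0]+.5)/s-.5+x0,(cn[:,1]+.5)/s-.5+y0]
    W=atz(c,px,z)[:,:2]
    r=cv2.minAreaRect(W.astype(np.float32)); cx,cy=r[0]
    best=None
    def f(p,sz):
        q=W-p[:2]; a=p[2]; X=q[:,0]*np.cos(a)+q[:,1]*np.sin(a); Y=-q[:,0]*np.sin(a)+q[:,1]*np.cos(a)
        dx=np.abs(X)-sz[0]/2; dy=np.abs(Y)-sz[1]/2
        return np.where(dx>dy*1.0,dx,dy)
    g=lambda p:f(p,(p[3],p[4]))
    o=least_squares(g,[cx,cy,np.radians(r[2]) if False else 0.0,Wd,L],loss="soft_l1",f_scale=1.0)
    o=least_squares(g,[*o.x],loss="cauchy",f_scale=1.0)
    return o.x,np.median(np.abs(g(o.x))),px
def fits(c,tray_roi=(225,205,505,345)):
    im=c["image"].astype(float)
    sat=im[:,:,0]-im[:,:,2]
    t=fitrect(c,sat,24,109,tray_roi)
    g=im.mean(2)
    return t
E
python3 - <<'E'
from h import *
c=arm.capture("top"); im=c["image"].astype(float)
sat=im[:,:,0]-im[:,:,2]; g=-im.mean(2)
print("tray",fits(c,(230,215,362,330))[:2])
for th in(-105,-110,-115): print("mat",fitrect(c,g,th,75,(376,232,505,340))[:2])
for k,b in [("can lid",(251,235,272,258))]: pass
E
```

```text
tray (array([ 4.88253453e+02,  2.17653558e+02, -1.54931503e-01,  2.09308851e+02,
        2.78648732e+02]), np.float64(0.263317367851748))
mat (array([ 4.43446478e+02, -2.05504401e+02, -1.22579809e-01,  2.07948972e+02,
        2.78355738e+02]), np.float64(0.2313081373438024))
mat (array([ 4.43429423e+02, -2.05518701e+02, -1.22499301e-01,  2.09667215e+02,
        2.80213008e+02]), np.float64(0.24098484388349561))
mat (array([ 4.43397095e+02, -2.05591060e+02, -1.22428168e-01,  2.11507445e+02,
        2.82129696e+02]), np.float64(0.2736694764981493))
```

```bash
python3 - <<'E'
from h import *
c=arm.capture("top"); im=c["image"]
v=cv2.resize(im[228:265,240:285],None,fx=16,fy=16,interpolation=cv2.INTER_CUBIC)
cv2.imwrite("pics/can.png",v[:,:,::-1])
s=shot("side","s1.png")
cv2.imwrite("pics/cans.png",cv2.resize(s["image"][145:225,190:330],None,fx=5,fy=5,interpolation=cv2.INTER_CUBIC)[:,:,::-1])
# dark-lid fit
g=im.astype(float).mean(2)
m=(g<60).astype(np.uint8); m[:230]=0;m[265:]=0;m[:,:245]=0;m[:,280:]=0
print(cv2.boundingRect(m))
tr=np.array([488.25,217.65]);a=-.155
ex=np.array([np.cos(a),np.sin(a)]);ey=np.array([-np.sin(a),np.cos(a)])
P=atz(c,[(261.8,247.1)],212)[0];print("disc top",P,(P[:2]-tr)@ex,(P[:2]-tr)@ey)
# predicted overlays for nominal canister
for x,y in[(50,95)]:
    q=tr+ex*x+ey*y
    print(q,proj(c,[[*q,212],[*q,87]]),proj(s,[[*q,212],[*q,87]]))
for nm in("canister_center",):
    print([(np.round(d["bbox"],1).tolist(),d["confidence"]) for d in arm.look_for(nm,"side")],[(np.round(d["bbox"],1).tolist(),d["confidence"]) for d in arm.look_for(nm,"top")])
E
```

```text
(252, 237, 24, 21)
disc top [548.13395251 304.05576017 212.        ] 45.8267057508359 94.6147779111985
[552.31668597 303.79209046] [[261.92718047 245.52875659]
 [267.05799632 246.76855445]] [[246.20526491 163.28992785]
 [252.59366193 204.62694663]]
[] [([248.0, 237.5, 271.0, 256.2], 0.95), ([239.3, 216.1, 497.1, 334.9], 0.33)]
```

View pics/can.png

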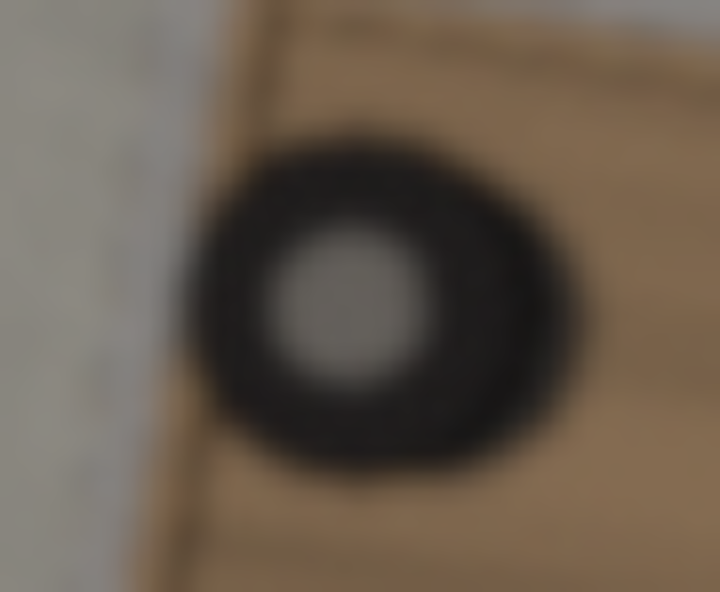

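View pics/cans.png

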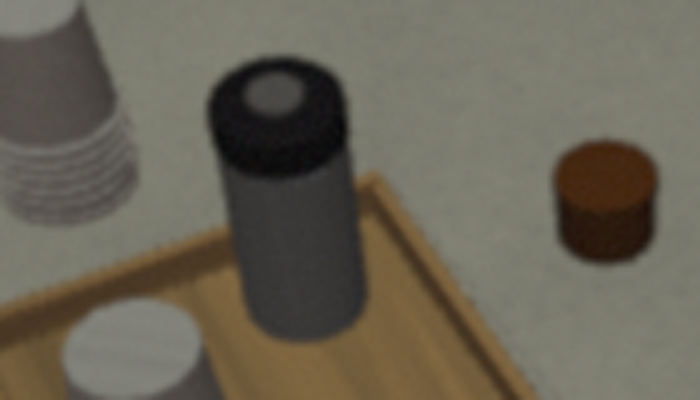

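The disc on the lid is at about (261.4,246.5) in the top view and (244.6,163.2) in the side view. I'll triangulate it.

```bash
python3 - <<'E'
from h import *
c=arm.capture("top"); s=arm.capture("side")
print(atz(c,[(261.4,246.5)],212),atz(s,[(244.6,163.2)],212))
o=arm.get_obs();p=o["tcp_pos"];Rm=R.from_quat(o["ee_rot"]).as_matrix();print(p,Rm.round(4),o["t"])
tr=np.array([488.25,217.65]);a=-.155
ex=np.array([np.cos(a),np.sin(a)]);ey=np.array([-np.sin(a),np.cos(a)])
q=(atz(c,[(261.4,246.5)],212)[0]+atz(s,[(244.6,163.2)],212)[0])/2
q=q[:2];print("tray coords",(q-tr)@ex,(q-tr)@ey)
print("shift",Rm.T@(np.array([*q,243])-p))
E
```

```text
[[549.71460234 305.15209959 212.        ]] [[549.79043957 306.1167794  212.        ]]
[187.41343385 517.0838713  303.86798944] [[ 0.9401 -0.3408 -0.    ]
 [-0.3408 -0.9401 -0.    ]
 [ 0.      0.     -1.    ]] 1.1
tray coords 47.182153370601526 96.42440603786972
shift [412.70877377  75.31022828  60.87056729]
```

carry_out:
  targets:
    - [0.03,0.005,0,0,1]
    - [0.08,0.015,0,-3,1]
    - [0.13,0.024,0,-6,1]
    - [0.18,0.033,0,-9,1]
    - [0.23,0.042,0,-11,1]
    - [0.28,0.051,0,-11,1]
    - [0.33,0.06,0,-11,1]
    - [0.375,0.068,0,-11,1]
    - [0.4,0.073,0,-11,1]
    - [0.413,0.0753,0,-11,1]
    - [0.413,0.0753,0,-11,1]
    - [0.413,0.0753,0,-11,1]
    - [0.413,0.0753,0,-11,1]

```text
t: 2.72
tcp_pos: [549.3, 306.2, 304.3]
ee_rot: [0.997, -0.077, 0.0, -0.0]
contact_force: [0.2, 0.5, 0.0]
width: 85.2
```

```bash
python3 - <<'E'
from h import *
c=shot("top","top2.png");s=shot("side","s2.png")
cv2.imwrite("pics/s2c.png",cv2.resize(s["image"][60:260,150:350],None,fx=3,fy=3)[:,:,::-1])
o=arm.get_obs();p=o["tcp_pos"];Rm=R.from_quat(o["ee_rot"]).as_matrix();print(p,Rm.round(4),o["t"],o["contact_force"],o["width"])
print("shift",Rm.T@(np.array([549.8,305.6,243])-p))
E
```

```text
[549.47721229 306.06499924 304.16489592] [[ 9.880e-01 -1.542e-01  2.000e-04]
 [-1.542e-01 -9.880e-01  3.000e-04]
 [ 2.000e-04 -4.000e-04 -1.000e+00]] 2.825 [-0.37950861  0.0412231   0.07858556] 85.5142887195958
shift [ 0.38017039  0.43183521 61.16480931]
```

View pics/s2c.png

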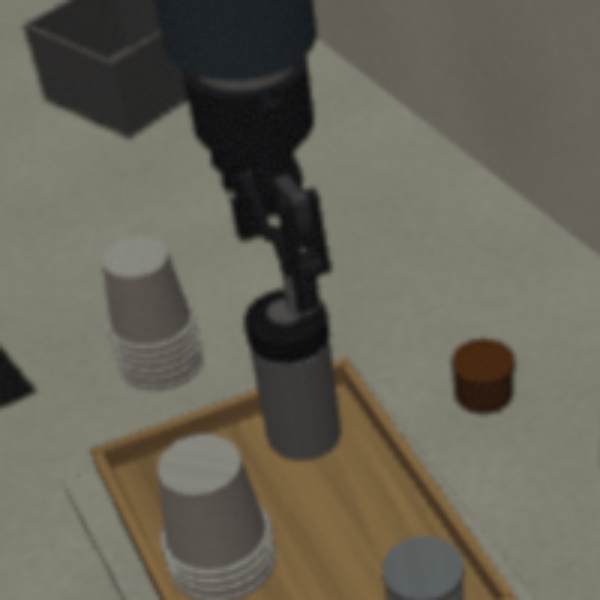

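The open gripper stands centred over the lid, which is at about (245,165) full-frame. Now I'll descend and grip.

carry_out:
  targets:
    - [0,0,0.02,0,1]
    - [0,0,0.04,0,1]
    - [0,0,0.055,0,1]
    - [0,0,0.064,0,1]
    - [0,0,0.064,0,1]
    - [0,0,0.064,0,1]
    - [0,0,0.064,0,0.5]
    - [0,0,0.064,0,0.2]
    - [0,0,0.064,0,0.2]
    - [0,0,0.064,0,0.2]
    - [0,0,0.064,0,0.2]
    - [0,0,0.064,0,0.2]
  squeeze: 60

```text
t: 4.32
tcp_pos: [550.3, 305.6, 240.8]
ee_rot: [0.997, -0.078, 0.001, -0.0]
contact_force: [-0.4, -0.1, 5.1]
width: 59.0
```

carry_out:
  targets:
    - [0,0,-0.004,0,0.2]
    - [0,0,-0.012,0,0.2]
    - [0,0,-0.02,0,0.2]
    - [0,0,-0.02,0,0.2]
    - [0,0,-0.02,0,0.2]

```text
t: 4.95
tcp_pos: [549.9, 305.5, 259.6]
ee_rot: [0.997, -0.078, -0.0, 0.0]
contact_force: [-0.6, -0.3, -5.4]
width: 58.3
```

```bash
python3 - <<'E'
from h import *
s=shot("side","s3.png")
cv2.imwrite("pics/s3c.png",cv2.resize(s["image"][60:260,150:350],None,fx=3,fy=3)[:,:,::-1])
o=arm.get_obs();print(o["tcp_pos"],o["t"],o["contact_force"],o["wrist_torque"],o["width"])
E
```

```text
[549.84978906 305.45038953 259.44196954] 5.0 [ 0.22514073 -0.46088559 -5.60797732] [0.01500673 0.04052089 0.03183372] 59.008406019123505
```

View pics/s3c.png

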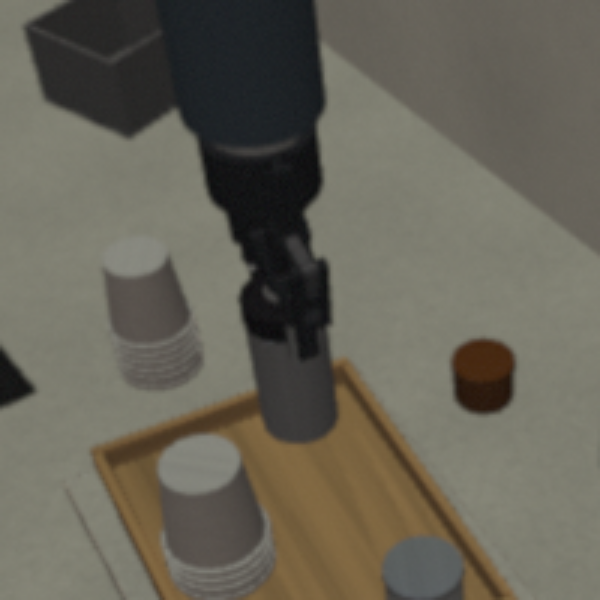

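The canister hangs upright and clear of the tray floor, at 5.6 N. Next I'll carry it half-way along and lower it.

carry_out:
  targets:
    - [0,0.006,0,0,0.2]
    - [-0.002,0.018,0,0,0.2]
    - [-0.004,0.032,0,0,0.2]
    - [-0.006,0.046,0,0,0.2]
    - [-0.008,0.06,0,0,0.2]
    - [-0.01,0.074,0,0,0.2]
    - [-0.012,0.085,0,0,0.2]
    - [-0.012,0.091,0,0,0.2]
    - [-0.012,0.0925,0,0,0.2]
    - [-0.012,0.0925,0,0,0.2]
    - [-0.012,0.0925,0.006,0,0.2]
    - [-0.012,0.0925,0.012,0,0.2]
    - [-0.012,0.0925,0.016,0,0.2]
    - [-0.012,0.0925,0.018,0,0.2]
    - [-0.012,0.0925,0.019,0,0.2]
    - [-0.012,0.0925,0.019,0,0.2]

```text
t: 7.0
tcp_pos: [523.9, 216.0, 241.0]
ee_rot: [0.997, -0.078, 0.0, -0.0]
contact_force: [0.6, 0.1, -6.1]
width: 58.8
```

```bash
python3 - <<'E'
from h import *
s=shot("side","s4.png")
cv2.imwrite("pics/s4c.png",cv2.resize(s["image"][60:320,150:380],None,fx=2.2,fy=2.2)[:,:,::-1])
o=arm.get_obs();print(o["tcp_pos"],o["t"],o["contact_force"],o["wrist_torque"],o["width"])
E
```

```text
[523.89779462 216.02190956 241.07630105] 7.05 [ 0.03508113  0.80489582 -6.72301994] [-0.02546723 -0.01471358  0.02337236] 58.371493404319345
```

View pics/s4c.png

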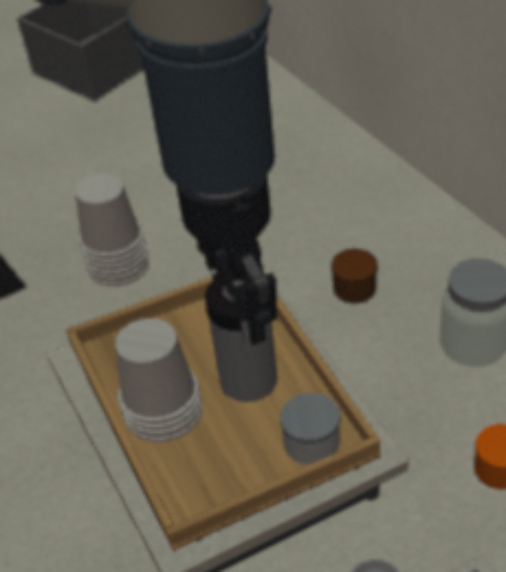

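It still hangs with its full weight, so I'll lower it a little more.

carry_out:
  targets:
    - [0,0,0.001,0,0.2]
    - [0,0,0.0015,0,0.2]
    - [0,0,0.0015,0,0.2]

```text
t: 7.42
tcp_pos: [524.4, 216.1, 240.9]
ee_rot: [0.997, -0.078, 0.001, -0.001]
contact_force: [-2.1, -1.0, 4.2]
width: 58.7
```

carry_out:
  targets:
    - [0,0,0,0,0.75]
    - [0,0,0,0,0.85]
    - [0,0,0,0,1]
    - [0,0,0,0,1]
    - [0,0,0,0,1]
    - [0,0,-0.02,0,1]
    - [0,0,-0.045,0,1]
    - [0,0,-0.07,0,1]
    - [0,0,-0.07,0,1]

```text
t: 8.55
tcp_pos: [524.5, 216.3, 311.7]
ee_rot: [0.997, -0.078, 0.002, -0.001]
contact_force: [-0.1, 0.2, -0.9]
width: 85.3
```

```bash
python3 - <<'E'
from h import *
s=shot("side","s5.png")
cv2.imwrite("pics/s5c.png",cv2.resize(s["image"][60:320,150:380],None,fx=2.2,fy=2.2)[:,:,::-1])
o=arm.get_obs();print(o["tcp_pos"],o["t"],o["contact_force"],o["wrist_torque"],o["width"],o["joint_positions"].round(3))
E
```

```text
[524.01519917 216.16821588 310.08458699] 8.6 [-0.14998479 -0.30994527  0.02183248] [0.00989838 0.07001919 0.01198374] 85.34931775611282 [ 0.667  0.286  0.166 -0.    -1.449  0.748]
```

View pics/s5c.png

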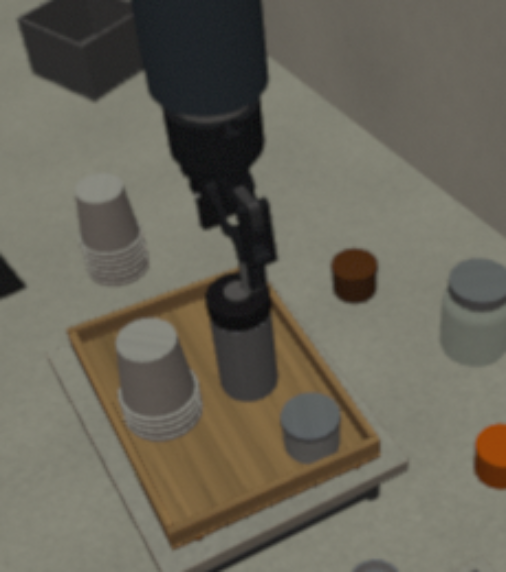

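The canister stands upright on its own at about tray (35, +4). Now I'll turn the gripper so the jaws lie along the stand's x and go behind the tray.

carry_out:
  targets:
    - [-0.002,-0.02,-0.005,9,1]
    - [-0.005,-0.045,-0.005,19,1]
    - [-0.008,-0.07,-0.005,29,1]
    - [-0.011,-0.095,-0.005,39,1]
    - [-0.014,-0.12,-0.005,49,1]
    - [-0.017,-0.14,-0.005,59,1]
    - [-0.019,-0.155,-0.005,69,1]
    - [-0.02,-0.165,-0.005,79,1]
    - [-0.02,-0.168,-0.005,86,1]
    - [-0.02,-0.168,-0.005,88.2,1]
    - [-0.02,-0.168,-0.005,88.2,1]
    - [-0.02,-0.168,-0.005,88.2,1]

```text
t: 10.1
tcp_pos: [530.0, 385.0, 313.8]
ee_rot: [-0.662, 0.749, 0.0, -0.001]
contact_force: [-0.7, 0.0, 0.5]
width: 85.4
```

```bash
cat >> h.py <<'E'
TH=-0.1225; MAT=np.array([443.43,-205.52])
EX=np.array([np.cos(TH),np.sin(TH)]);EY=np.array([-np.sin(TH),np.cos(TH)])
S=MAT+215*EY
def stat():
    o=arm.get_obs();p=o["tcp_pos"];Rm=R.from_quat(o["ee_rot"]).as_matrix()
    q=p[:2]-S
    print("t %.2f stand XY %.1f %.1f z %.1f yawerr %.4f F %s w %.1f j %s"%(o["t"],q@EX,q@EY,p[2],np.arctan2(Rm[1,0],Rm[0,0])-TH+np.pi/2,o["contact_force"].round(1),o["width"],o["joint_positions"].round(2)))
    return o
def trayfit(c,roi):
    im=c["image"].astype(float);x,r,_=fitrect(c,im[:,:,0]-im[:,:,2],24,109,roi)
    q=x[:2]-S; print("tray stand XY %.1f %.1f rel yaw %.4f size %.1f %.1f res %.2f | to mat %.1f %.1f"%(q@EX,q@EY,x[2]-TH,x[3],x[4],r,-q@EX,-215-q@EY))
E
python3 - <<'E'
from h import *
stat()
c=shot("top","top6.png");trayfit(c,(230,215,362,330))
cv2.imwrite("pics/t6c.png",cv2.resize(c["image"][170:350,150:400],None,fx=3,fy=3)[:,:,::-1])
b=arm.look_for("spare_cups","top");print(b[:1])
E
```

```text
t 10.10 stand XY 13.8 381.6 z 313.8 yawerr -0.0012 F [-0.7  0.   0.5] w 85.4 j [ 0.87  0.47  0.45 -0.   -1.55 -0.99]
tray stand XY -6.7 211.0 rel yaw -0.0316 size 209.2 278.7 res 0.21 | to mat 6.7 -426.0
[]
```

View pics/t6c.png

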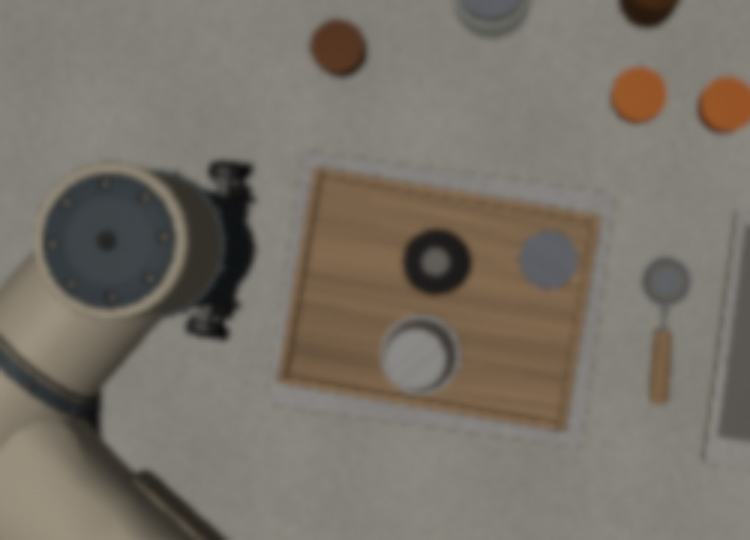

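```bash
python3 - <<'E'
from h import *
c=arm.capture("top")
p=atz(c,[(186,252)],120)[0];print(p,(p[:2]-S)@EX,(p[:2]-S)@EY)
c=shot("side","s6.png")
print(arm.look_for("spare_cups","side")[:1])
E
```

```text
[533.19905421 533.27556846 120.        ] -1.1799288507501753 529.2284480122566
[{'bbox': [185.0, 140.2, 218.6, 188.3], 'confidence': 0.68}]
```

View pics/s6.png

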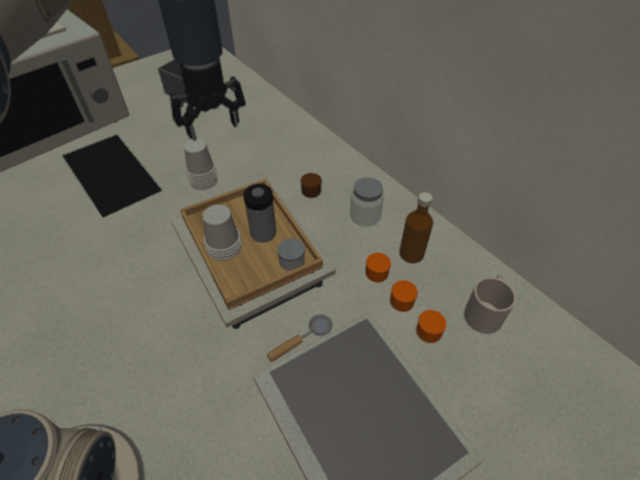

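The spare cups are at stand Y≈529, about 65 mm clear of the gripper. Next I'll descend to z=153.

carry_out:
  targets:
    - [0,0,0.03,0,1]
    - [0,0,0.07,0,1]
    - [0,0,0.11,0,1]
    - [0,0,0.14,0,1]
    - [0,0,0.155,0,1]
    - [0,0,0.161,0,1]
    - [0,0,0.161,0,1]
    - [0,0,0.161,0,1]

```text
t: 11.35
tcp_pos: [530.6, 385.5, 154.8]
ee_rot: [-0.662, 0.75, 0.0, 0.001]
contact_force: [0.2, 0.6, 0.3]
width: 85.6
```

```bash
python3 - <<'E'
from h import *
stat()
s=shot("side","s7.png")
cv2.imwrite("pics/s7c.png",cv2.resize(s["image"][120:320,150:350],None,fx=3,fy=3)[:,:,::-1])
E
```

```text
t 11.35 stand XY 14.3 382.2 z 154.8 yawerr -0.0018 F [0.2 0.6 0.3] w 85.6 j [ 0.87  0.54  0.15  0.   -1.18 -0.99]
```

View pics/s7c.png

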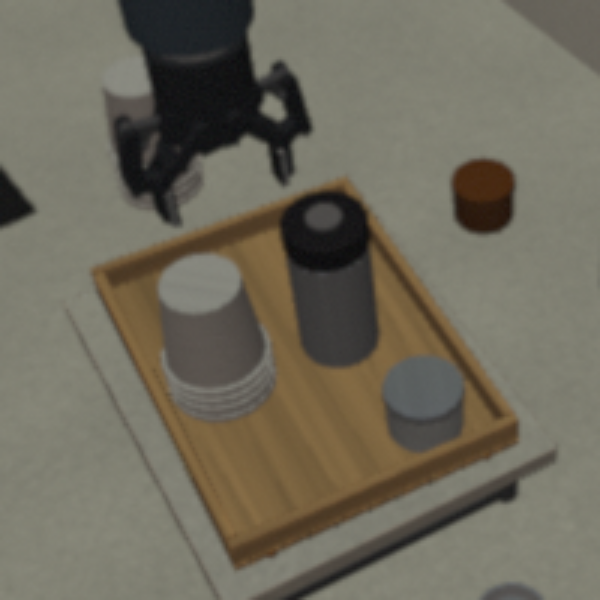

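```bash
python3 - <<'E'
from h import *
s=arm.capture("side")
for sx in(-1,1):
  for z in(80,88,96):
    for w in(43,50):
      q=S+EX*(14+sx*w)+EY*382; print(sx,z,w,((proj(s,[[*q,z]])[0]-[150,120])*3).round(0))
E
```

```text
-1 80 43 [180. 234.]
-1 80 50 [171. 237.]
-1 88 43 [178. 227.]
-1 88 50 [170. 230.]
-1 96 43 [176. 220.]
-1 96 50 [168. 223.]
1 80 43 [279. 196.]
1 80 50 [287. 193.]
1 88 43 [278. 188.]
1 88 50 [286. 185.]
1 96 43 [277. 181.]
1 96 50 [285. 178.]
```

The tips sit at z≈93, so I'll lower 8 mm more and then ease into contact.

carry_out:
  targets:
    - [0,0,0.005,0,1]
    - [0,0,0.008,0,1]
    - [0.005,0,0.008,0,1]
    - [0.01,0,0.008,0,1]
    - [0.013,0,0.008,0,1]
    - [0.016,0,0.008,0,1]
    - [0.018,0,0.008,0,1]
    - [0.02,0,0.008,0,1]
    - [0.022,0,0.008,0,1]
    - [0.024,0,0.008,0,1]
    - [0.026,0,0.008,0,1]
    - [0.028,0,0.008,0,1]
    - [0.03,0,0.008,0,1]
    - [0.03,0,0.008,0,1]

```text
t: 13.2
tcp_pos: [526.4, 355.0, 145.4]
ee_rot: [-0.662, 0.75, -0.0, -0.0]
contact_force: [-0.1, -0.1, 0.7]
width: 85.4
```

```bash
python3 - <<'E'
from h import *
stat()
c=shot("top","top8.png");trayfit(c,(230,215,362,330))
s=shot("side","s8.png")
cv2.imwrite("pics/s8c.png",cv2.resize(s["image"][120:320,150:350],None,fx=3,fy=3)[:,:,::-1])
E
```

```text
t 13.20 stand XY 13.9 351.4 z 145.4 yawerr -0.0019 F [-0.1 -0.1  0.7] w 85.4 j [ 0.84  0.51  0.07  0.   -1.14 -0.96]
tray stand XY -4.5 200.2 rel yaw -0.0157 size 209.3 279.4 res 0.31 | to mat 4.5 -415.2
```

View pics/s8c.png

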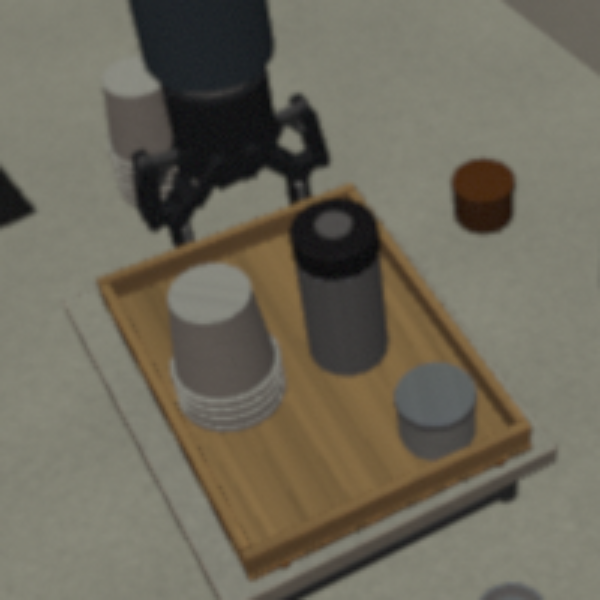

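The push works: the tray has turned half-way to square and everything on it stands. I'll carry on at about 80 mm/s.

carry_out:
  targets:
    - [0.002,0,0,0,1]
    - [0.006,0,0,0,1]
    - [0.012,0,0,0,1]
    - [0.02,0,0,0,1]
    - [0.028,0,0,0,1]
    - [0.036,0,0,0,1]
    - [0.044,0,0,0,1]
    - [0.052,0,0,0,1]
    - [0.06,0,0,0,1]
    - [0.068,0,0,0,1]
    - [0.076,0,0,0,1]
    - [0.084,0,0,0,1]
    - [0.092,0,0,0,1]
    - [0.1,0,0,0,1]
    - [0.107,0,0,0,1]
    - [0.112,0,0,0,1]
    - [0.116,0,0,0,1]
    - [0.119,0,0,0,1]
    - [0.12,0,0,0,1]
    - [0.12,0,0,0,1]

```text
t: 15.8
tcp_pos: [511.5, 236.1, 145.3]
ee_rot: [-0.662, 0.75, -0.0, -0.0]
contact_force: [-0.1, 0.1, 0.4]
width: 85.8
```

```bash
python3 - <<'E'
from h import *
stat()
c=shot("top","top9.png");trayfit(c,(240,215,420,345))
s=shot("side","s9.png")
cv2.imwrite("pics/s9c.png",cv2.resize(s["image"][130:380,170:420],None,fx=2.4,fy=2.4)[:,:,::-1])
E
```

```text
t 15.80 stand XY 13.6 231.6 z 145.3 yawerr -0.0018 F [-0.1  0.1  0.4] w 85.8 j [ 0.71  0.38 -0.13  0.   -1.06 -0.83]
tray stand XY -2.9 81.0 rel yaw -0.0016 size 209.9 279.8 res 0.41 | to mat 2.9 -296.0
```

View pics/s9c.png

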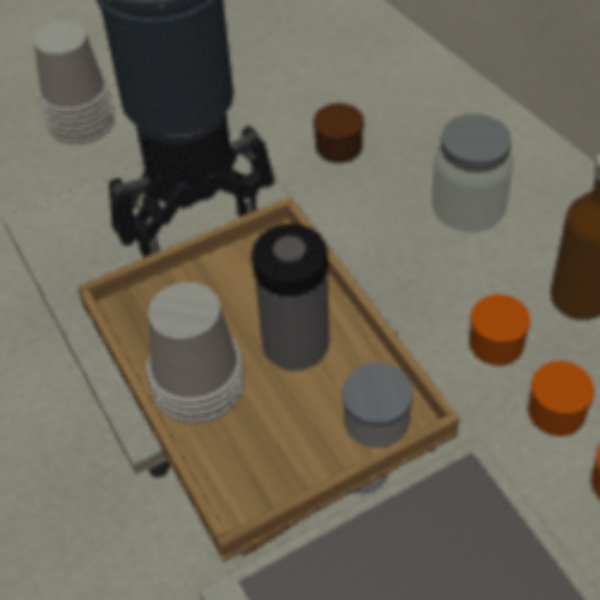

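It is square (−0.0016 rad) and level over the gap. I'll continue with a slight +x drift to take out the 2.9 mm offset.

carry_out:
  targets:
    - [0.002,0,0,0,1]
    - [0.006,0,0,0,1]
    - [0.012,0,0,0,1]
    - [0.019,-0.0003,0,0,1]
    - [0.027,-0.0006,0,0,1]
    - [0.035,-0.0009,0,0,1]
    - [0.043,-0.0012,0,0,1]
    - [0.051,-0.0015,0,0,1]
    - [0.059,-0.0018,0,0,1]
    - [0.067,-0.002,0,0,1]
    - [0.075,-0.0022,0,0,1]
    - [0.083,-0.0024,0,0,1]
    - [0.091,-0.0026,0,0,1]
    - [0.099,-0.0028,0,0,1]
    - [0.107,-0.003,0,0,1]
    - [0.115,-0.003,0,0,1]
    - [0.123,-0.003,0,0,1]
    - [0.128,-0.003,0,0,1]
    - [0.13,-0.003,0,0,1]
    - [0.13,-0.003,0,0,1]

```text
t: 18.4
tcp_pos: [498.3, 106.7, 145.4]
ee_rot: [-0.662, 0.75, -0.0, -0.0]
contact_force: [0.2, -0.5, -0.7]
width: 85.3
```

```bash
python3 - <<'E'
from h import *
stat()
c=shot("top","top10.png");trayfit(c,(300,215,470,345))
s=shot("side","s10.png")
cv2.imwrite("pics/s10c.png",cv2.resize(s["image"][180:460,200:480],None,fx=2.1,fy=2.1)[:,:,::-1])
E
```

```text
t 18.40 stand XY 16.3 101.5 z 145.4 yawerr -0.0019 F [ 0.2 -0.5 -0.7] w 85.3 j [ 0.52  0.28 -0.28  0.   -1.01 -0.64]
tray stand XY -0.1 -49.6 rel yaw -0.0030 size 210.1 279.9 res 0.36 | to mat 0.1 -165.4
```

View pics/s10c.png

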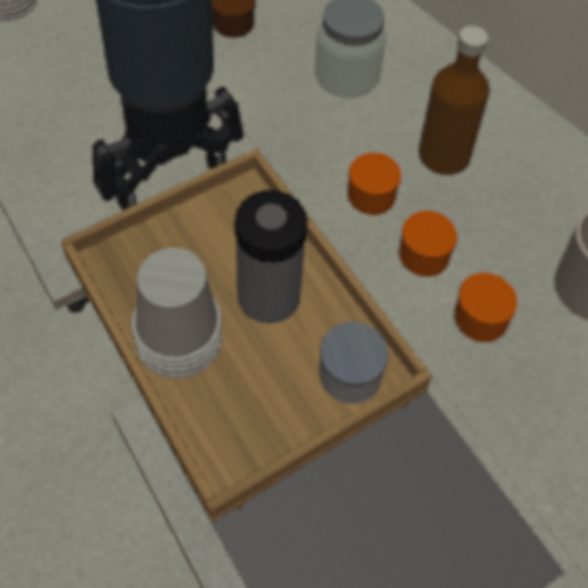

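View pics/top10.png

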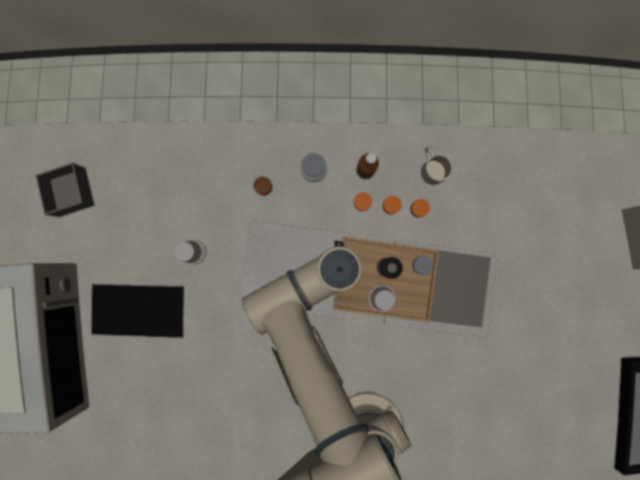

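The tray crossed the gap level, and the offset to the mat is now 0.1 mm in x with 165 mm left to go. I'll push 150 mm more.

carry_out:
  targets:
    - [0.002,0,0,0,1]
    - [0.006,0,0,-0.1,1]
    - [0.012,0,0,-0.15,1]
    - [0.02,0,0,-0.15,1]
    - [0.03,0,0,-0.15,1]
    - [0.04,0,0,-0.15,1]
    - [0.05,0,0,-0.15,1]
    - [0.06,0,0,-0.15,1]
    - [0.07,0,0,-0.15,1]
    - [0.08,0,0,-0.15,1]
    - [0.09,0,0,-0.15,1]
    - [0.1,0,0,-0.15,1]
    - [0.11,0,0,-0.15,1]
    - [0.12,0,0,-0.15,1]
    - [0.129,0,0,-0.15,1]
    - [0.137,0,0,-0.15,1]
    - [0.144,0,0,-0.15,1]
    - [0.148,0,0,-0.15,1]
    - [0.15,0,0,-0.15,1]
    - [0.15,0,0,-0.15,1]

```text
t: 21.0
tcp_pos: [479.7, -42.1, 145.3]
ee_rot: [-0.663, 0.749, -0.0, -0.0]
contact_force: [-0.5, 0.6, -0.9]
width: 85.6
```

```bash
python3 - <<'E'
from h import *
stat()
c=shot("top","top11.png");trayfit(c,(340,215,520,350))
s=shot("side","s11.png")
E
```

```text
t 21.00 stand XY 16.0 -48.4 z 145.3 yawerr 0.0008 F [-0.5  0.6 -0.9] w 85.6 j [ 0.24  0.23 -0.35  0.   -0.99 -0.36]
tray stand XY -0.0 -204.5 rel yaw -0.0001 size 209.8 269.5 res 0.72 | to mat 0.0 -10.5
```

View pics/s11.png

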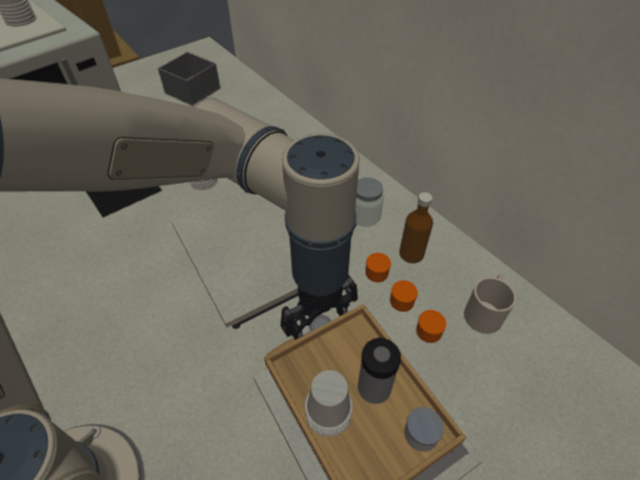

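The arm hides the rear edge, so the fitted length is 269 mm. The front edge puts the centre at −199.3, which matches the TCP position. That leaves 15.6 mm.

carry_out:
  targets:
    - [0.002,0,0,0,1]
    - [0.005,0,0,0,1]
    - [0.008,0,0,0,1]
    - [0.011,0,0,0,1]
    - [0.0135,0,0,0,1]
    - [0.015,0,0,0,1]
    - [0.0157,0,0,0,1]
    - [0.0157,0,0,0,1]
    - [0.0157,0,0,0,1]
    - [0.01,0,0,0,1]
    - [-0.01,0,0,0,1]
    - [-0.04,0,0,0,1]
    - [-0.08,0,0,0,1]
    - [-0.1,0,-0.03,0,1]
    - [-0.12,0,-0.08,0,1]
    - [-0.15,0,-0.13,0,1]
    - [-0.2,0,-0.15,0,1]
    - [-0.25,0,-0.15,0,1]
    - [-0.25,0,-0.15,0,1]

```text
t: 23.48
tcp_pos: [510.0, 209.3, 294.7]
ee_rot: [-0.664, 0.748, 0.0, -0.0]
contact_force: [-0.2, 0.2, -0.4]
width: 85.7
```

```bash
python3 - <<'E'
from h import *
stat()
c=shot("top","top12.png");trayfit(c,(340,215,520,350))
cv2.imwrite("pics/t12c.png",cv2.resize(c["image"][150:350,300:510],None,fx=2.8,fy=2.8,interpolation=cv2.INTER_CUBIC)[:,:,::-1])
s=shot("side","s12.png")
E
```

```text
t 23.48 stand XY 15.4 204.8 z 294.7 yawerr 0.0041 F [-0.2  0.2 -0.4] w 85.7 j [ 0.67  0.26  0.09 -0.   -1.4  -0.79]
tray stand XY -0.0 -213.4 rel yaw 0.0004 size 209.9 281.6 res 0.25 | to mat 0.0 -1.6
```

View pics/t12c.png

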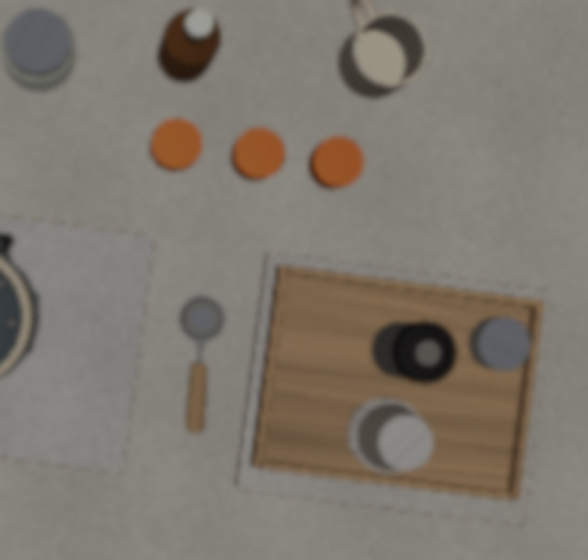

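View pics/s12.png

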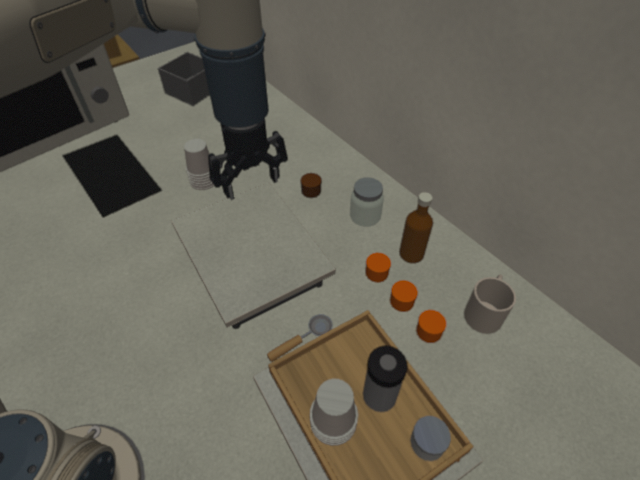

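The tray covers the mat and no grey shows. The canister, cups and tin are standing, the gripper is clear, and the offset is within about 1 mm. Handing in.

```bash
python3 - <<'E'
from h import *
print(arm.sign_off())
E
```

```text
the job is handed in; nothing more can be done
None
```

The tray is now on the far stand covering the grey mat, and I handed the job in at about 23.6 s of the 64 s allowed.

- **Canister:** I gripped it by the lid, set it down half-way along the tray (about 4 mm from the middle, at about x = +35 mm of the tray) and let go. It stood on its own.
- **Push:** I pushed the tray across the gap with both open fingers against its rear wall. This also squared up the starting skew and took out the sideways offset. It was level in the pictures taken as it crossed.
- **Fit to the mat:** The final top-view fit puts the tray 0.0 mm off sideways and 0.0004 rad off in angle. Along the push it read 1.6 mm short, but the fitted length came out 1.6 mm too long because the rear wall face was visible. Measured from the front edge, the tray is about 1 mm short. The arm's own position says about 0 mm.
- **Other things:** In the last pictures the canister, cups and tin were standing, and the other things on the counter had not been touched. The gripper was about 260 mm away from the tray.

No check failed. Where the arm hid the tray's rear edge during the push, I used the front edge and the arm's position instead.

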